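Pop open the roll lid of the wide test printer

ROBOT

A 6-joint arm with a two-finger parallel gripper is mounted at the origin on the work surface. World frame = base frame: x ahead of the robot, y to its left, z up, the work surface at z = 0. Lengths are in m, angles in rad, forces in N, time in s.
With the tool pointing down it reaches from about 0.35 to 0.85 m from the base axis. Payload 8.1 kg.
Tool frame: the origin (TCP) lies at the very end of the fingers, on their centre line; the grasp point (between the pads) lies 19 mm behind it; x points along the fingers, y is the direction in which the jaws open and shut, and the axes are right-handed (so a half turn about x gives the same grasp; the last joint's range is limited). The gripper opens to 93 mm and grips with 3 to 60 N. Pads are 15 mm wide; open, the fingers measure 128 mm over their backs; the gripper's body (75 mm by 188 mm) begins 65 mm behind the grasp point.
Start: joints at [-1.368, 0.13, 1.488, -0, 1.523, -0.085], TCP at [0.17, -0.575, 0.219] pointing down, gripper open.
Joint ranges: [-2.96, 2.96], [-0.89, 2.26], [0.02, 2.5], [-1.34, 4.48], [0, 2.73], [-2.66, 2.66]. Speed limits (rad/s): [2.39, 2.39, 2.79, 3.14, 3.14, 3.14].

INTERFACE

Orientations are given as a rotation vector (axis times angle).
In Python, from plant import * gives the robot as it stands. The module is installed in compiled form; this text tells all that it offers.
- The arm moves only by the tool apply_moves, never from a script. Its argument "series" is a list of rows, each an object with "jaw": the gripper's target within -1 to 1 (shut at 1, half-way at 0, fully open at -1); "linear": the shift along the tool's x, y, z normalised to -1 to 1, where 1 is 0.6 m, a list of three; "roll": the turn about the tool's x normalised to -1 to 1, where 1 is 30 degrees. A call has 1 to 20 rows; each row is the pose to reach, as a shift and turn from the pose measured when the call began, along the tool's axes at that moment; what a row does not reach only later rows make up. A row lasts 1/8 s, in which the tool goes at most 62.5 mm and 10.7 degrees, less where a joint would pass 70% of its speed; a pose out of reach is approached as far as the arm can. A call with a number of a shift or a turn outside -1 to 1 is refused whole. A call with a gripper value outside its range is refused whole. The fingers move at their own pace and stop on an object; "force" is the grip in N (left out, the last holds). Time passes only in rows, so rows that repeat a pose let the fingers close. It gives the time, the measured TCP pose, the force and the opening at its end, in the units of the state.
- read_state(): the state, without advancing time (a new reading comes with each control period).
- read_camera(name): name is "side" or "top"; returns a dict with "pixels" (420x560x3 uint8, blue, green, red), "intrinsics" (3x3 intrinsics, pixels), "rvec" (rotation vector, rad) and "tvec" (3), from world to camera coordinates, as OpenCV has them. Camera axes: x right, y down, z forward; pixel columns grow to the right and rows downward; lengths in m; the calibration is good to about 2 mm. A picture is of the moment at which its call begins. There is no depth.
- close_job(): hands the job in, once; it reports no verdict.
The state is a dict: "t": time; "q": joint angles; "dq": joint speeds; "joint_torque": joint torques, N m; "tool_pos": TCP position; "orientation": TCP orientation; "force": force on the tool from outside, world axes, zero at the start; "wrist_torque": the same for the moment, N m; "opening": finger opening in m.
Only numpy, scipy, OpenCV 4.12 (cv2) and the standard library are available. Lean on these libraries where they do the work, as an engineer would, in place of code of your own. Each camera call takes 0.05 s, during which the arm holds its last target. There are 200 camera calls.

TASK

The wider of the two test printers has run out of paper, so open its roll lid: with a fingertip press the ribbed front edge of the lid straight down once until it bottoms, then take the hand up and away so that the lid springs open, and keep clear of the printer for two seconds to see that it stays fully up. Do not push the lid back down; leave the narrower printer shut, and do not pick up or shove any of the rolls and other things standing about.

Things in the scene. Friction and masses are not known exactly. Their poses are not given: they have to be found in the camera images.
- wide: the wider and taller test printer, a grey box 145 mm wide (y), 195 deep (x), 146 high, fixed. Origin: centre of its underside; front faces -x. Its lighter grey roll lid (118 mm long) is the rear part of the flat top, between 12 mm side walls: front edge 44.5 mm in front (-x) of the origin, hinge at the back. The top ahead of the lid is a fixed grey cover. Either printer may be the left one
- wide_pad (a point): centre of the ribbed press pad (45 mm wide, 20 deep), middle of the lid's front edge on the wide printer, on the lid's upper face: 146 mm above the bench when shut, 27.5 mm in front (-x) of the printer's origin, 17 mm behind the lid's front edge; lid 118 mm wide. Moves with the lid: when open, the lid's front edge is 86 mm higher and 82 mm farther back than shut
- wide_lid (a joint): wide printer's lid angle, rad: about 0 shut, latched, flush; grows upward, 1.0 fully open. Push-push latch: pressed past -0.032 (3.3 mm below flush at the pad, 3 to 5 N; hard stop at -0.045, 4.7 mm) it clicks; let go, a spring swings it up to 1.0 in about 1 s and holds it. Pressed less, it stays latched. An open lid pressed to the bottom latches shut again
- narrow: the narrower and lower test printer, a grey box 118 mm wide (y), 185 deep (x), 122 high, fixed. Origin: centre of its underside; front faces -x. Its lighter grey roll lid (118 mm long) is the rear part of the flat top, between 12 mm side walls: front edge 49.5 mm in front (-x) of the origin, hinge at the back. The top ahead of the lid is a fixed grey cover. Either printer may be the left one
- narrow_pad (a point): centre of the ribbed press pad (45 mm wide, 20 deep), middle of the lid's front edge on the narrow printer, on the lid's upper face: 122 mm above the bench when shut, 32.5 mm in front (-x) of the printer's origin, 17 mm behind the lid's front edge; lid 91 mm wide. Moves with the lid: when open, the lid's front edge is 86 mm higher and 82 mm farther back than shut
- narrow_lid (a joint): narrow printer's lid angle, rad: about 0 shut, latched, flush; grows upward, 1.0 fully open. Push-push latch: pressed past -0.032 (3.3 mm below flush at the pad, 3 to 5 N; hard stop at -0.045, 4.7 mm) it clicks; let go, a spring swings it up to 1.0 in about 1 s and holds it. Pressed less, it stays latched. An open lid pressed to the bottom latches shut again
- roll_a: till roll, 50 mm across, 80 mm tall, white paper on a black core, standing on end between the printers; origin at the centre of its underside
- roll_b: a second such 50 x 80 mm till roll, standing between the printers farther from the robot; origin under its centre
- roll_c: a third such 50 x 80 mm till roll, standing to the left of the printers; origin under its centre
- short_a: shorter till roll, 46 mm across, 57 mm tall, standing on end on the robot's side of the gap between the printers; origin under its centre
- short_b: another 46 x 57 mm till roll, standing to the right of the printers, beyond the tape; origin under its centre
- tape: reel of packing tape lying flat, 100 mm across, 48 mm tall, to the right of the printers; origin under its centre
- soap: white pump bottle, 62 mm across, 165 mm tall, standing behind the gap between the printers; origin under its centre

How it is judged:
On the way, in this order (a step that is already met when the one before it is completed fails the run):
1. the fingers press the lid of the wide printer down to its bottom (value of joint wide_lid below -0.025 rad and contact force between the fingers and wide above 0.5 N).
2. the lid has popped fully up and stays there for 1.5 s with the robot clear of the printer (value of joint wide_lid above 0.85 rad and contact force between each of the fingers, the arm and wide below 0.2 N), for 1.5 s.
At the end, for the whole second after the job is handed in: The wide printer's lid stands open at more than 0.85 rad and at rest, after at least 1.5 s open with nothing touching the printer; the narrow printer's lid is shut (within 0.03 rad); each roll, the tape and the bottle is within 20 mm of where it stood (value of joint wide_lid above 0.85 rad and velocity of joint wide_lid between -0.1 and 0.1 rad/s and value of joint narrow_lid between -0.02 and 0.03 rad and distance of each of roll_a, roll_b, roll_c, short_a, short_b, tape, soap from where it was at the start of the episode below 0.02 m).
It fails at once if once it has popped, the lid of the wide printer is pushed back down (value of joint wide_lid between 0.06 and 0.75 rad and velocity of joint wide_lid below -0.05 rad/s).
It fails at once if the lid of the narrow printer is pressed or opened (value of joint narrow_lid below -0.02 rad or value of joint narrow_lid above 0.03 rad).
It fails at once if a roll, the tape or the bottle is lifted off the bench (height (world z) of any of roll_a, roll_b, roll_c, short_a, short_b, tape, soap above 0.01 m).
It fails at once if a roll, the tape or the bottle is shoved more than 20 mm or knocked over (distance of any of roll_a, roll_b, roll_c, short_a, short_b, tape, soap from where it was at the start of the episode above 0.02 m or angle between any of roll_a, roll_b, roll_c, short_a, short_b, tape, soap's own z axis and vertical above 0.3 rad).
It also fails if it takes over 35 s, if anything falls off the work surface, if the arm or the gripper's body presses on something with over 40 N, if the wrist force passes 120 N, or if a joint passes its speed limit or range.

## Working session

There is one attempt and no reset: what is moved stays moved. The work goes in short steps, Python scripts to look and compute and a tool call to move; the robot and the scene stay as the last step left them, time stands still between calls to the robot, and variables do not carry over. Pictures are saved under pics/ and viewed, about 8 in all and at most 12, crops included, and the job is handed in when it is done.

Besides the shell and the picture viewer there is one more tool, called by a JSON object that holds its "api" and its "payload", one argument or row to a line. apply_moves: Moves the arm, as the interface text tells. Its arguments: {"type":"object","properties":{"series":{"type":"array"},"force":{"type":"number"}},"required":["series"]}

```bash
mkdir -p pics; python3 - <<'E'
from plant import *
import cv2,pickle
d={n:read_camera(n) for n in("top","side")}
pickle.dump(d,open('cams.pkl','wb'))
for n in d: cv2.imwrite(f'pics/{n}1.png',cv2.resize(d[n]['pixels'],None,fx=1.4,fy=1.4)); print(n,d[n]['intrinsics'].tolist() if hasattr(d[n]['intrinsics'],'tolist') else d[n]['intrinsics'],d[n]['rvec'],d[n]['tvec'])
print(read_state())
E
```

```text
top [[519.2130971750126, 0.0, 278.4723003440954], [0.0, 519.2130971750126, 203.9873600173026], [0.0, 0.0, 1.0]] [ 2.11646279 -2.14015519  0.19450946] [3.69018277e-04 5.40835011e-01 1.46875477e+00]
side [[404.6930415638604, 0.0, 277.6589426519485], [0.0, 404.6930415638604, 209.99268362767037], [0.0, 0.0, 1.0]] [ 0.72441663 -2.44506579  1.28589248] [0.46976131 0.26892249 1.21326546]
{'t': 0.1, 'q': array([-1.36840894e+00,  1.31094568e-01,  1.48918457e+00, -2.17913305e-05,
        1.52297312e+00, -8.53787956e-02]), 'dq': array([ 0.0008942 , -0.00169042, -0.00336638,  0.00080271,  0.00049301,
       -0.00027732]), 'joint_torque': array([ 4.88655351e-04, -5.61342180e+01, -4.93097019e+01,  7.69001897e-02,
        2.90689029e-02, -7.27007318e-05]), 'tool_pos': array([ 0.17020891, -0.57481668,  0.21767921]), 'orientation': array([ 2.06756726,  0.3013065 , -2.0678154 ]), 'force': array([-0.75597737,  0.18627656, -0.52699301]), 'wrist_torque': array([-0.01205   , -0.01316764,  0.0354652 ]), 'opening': 0.09309127580598169}
```

View pics/top1.png

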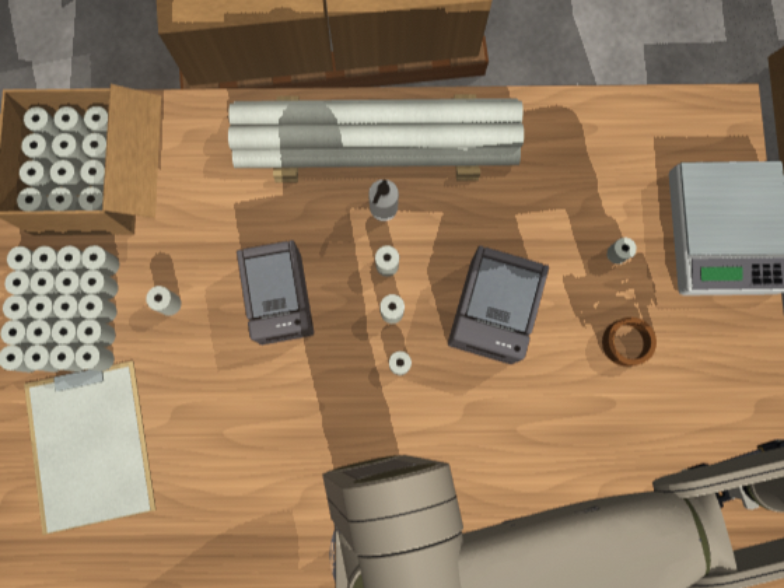

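View pics/side1.png

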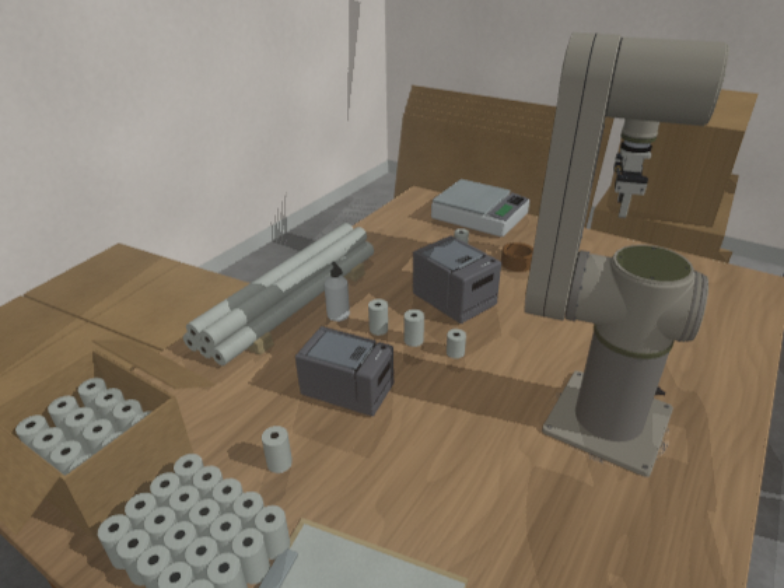

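The wide printer appears to be the right one in the top view: its lid spans about (485–540, 255–330) and its pad is near (498,314). The narrow one is on the left at about (275,293). I'll zoom in to measure.

```bash
cat > h.py <<'E'
import numpy as np,cv2,pickle
def ray(c,uv,z):
    R=cv2.Rodrigues(np.array(c['rvec'],float))[0];t=np.array(c['tvec'],float).ravel()
    d=R.T@np.linalg.inv(c['intrinsics'])@np.array([uv[0],uv[1],1.]);o=-R.T@t
    return o+d*(z-o[2])/d[2]
def proj(c,P): return cv2.projectPoints(np.array(P,float).reshape(-1,3),np.array(c['rvec'],float),np.array(c['tvec'],float),np.array(c['intrinsics']),None)[0][:,0]
E
python3 - <<'E'
from h import *
d=pickle.load(open('cams.pkl','rb'));c=d['top']
cv2.imwrite('pics/crop.png',cv2.resize(c['pixels'][170:265,310:405],(760,760),interpolation=cv2.INTER_CUBIC)[:600])
for n,uv in dict(pad=(498,314),BL=(482,248),BR=(547,264),FL=(450,341)).items(): print(n,ray(c,np.array(uv)/1.4,.146))
for n,uv in dict(pad=(274,304),BL=(238,250),BR=(297,242)).items(): print('n',n,ray(c,np.array(uv)/1.4,.122))
E
```

```text
pad [ 0.46483868 -0.21428401  0.146     ]
BL [ 0.59640052 -0.1877214   0.146     ]
BR [ 0.56279131 -0.31423432  0.146     ]
FL [ 0.41341804 -0.11987011  0.146     ]
n pad [0.49302765 0.22391514 0.122     ]
n BL [0.60325541 0.2978718  0.122     ]
n BR [0.61843154 0.17994346 0.122     ]
```

View pics/crop.png

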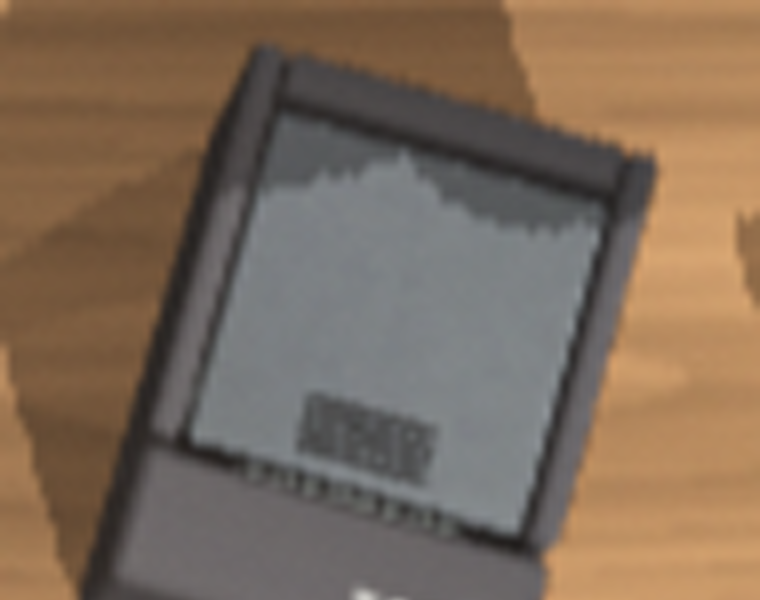

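```bash
python3 - <<'E'
from h import *
from plant import read_state
from scipy.spatial.transform import Rotation as Ro
d=pickle.load(open('cams.pkl','rb'));c=d['top']
f=lambda u,v:ray(c,(310+(u+.5)/8-.5,170+(v+.5)/8-.5),.146)
P=[f(*x) for x in((278,105),(612,193),(526,540),(185,440))]
pad=f(367,440)
for i in range(4):print(P[i],np.linalg.norm(P[i]-P[i-1]))
print('pad',pad)
w=(P[0]-P[1]);yaw=np.arctan2(-w[0],w[1]);l=(P[0]+P[1]-P[2]-P[3]);yl=np.arctan2(l[1],l[0]);print(yaw,yl)
y=(yaw+yl)/2;ex=np.array([np.cos(y),np.sin(y),0]);ctr=sum(P)/4
print('pad from lid centre',ctr-ex*(.059-.017))
# overlay in side view with model box
org=pad+ex*.0275;ey=np.array([-ex[1],ex[0],0])
im=d['side']['pixels'].copy();im2=c['pixels'].copy()
for cc,I in((d['side'],im),(c,im2)):
  I[:]=I
box=[org*[1,1,0]+ex*a+ey*b+[0,0,.146] for a,b in((-.0975,-.0725),(-.0975,.0725),(.0975,.0725),(.0975,-.0725))]
pd=[pad+ex*a+ey*b for a,b in((-.01,-.0225),(-.01,.0225),(.01,.0225),(.01,-.0225))]
out=[]
for cc,(x0,y0) in((d['side'],(285,160)),(c,(308,170))):
  I=cv2.resize(cc['pixels'][y0:y0+95,x0:x0+95],(570,570),interpolation=cv2.INTER_CUBIC)
  for q,col in((box,(0,0,255)),(pd,(0,255,0))):
    p=((proj(cc,q)-[x0,y0]+.5)*6).astype(int);cv2.polylines(I,[p],True,col,1)
  out.append(I[:,:395])
cv2.imwrite('pics/ov.png',np.hstack(out))
s=read_state();R=Ro.from_rotvec(s['orientation']).as_matrix();print(R.round(3))
E
```

```text
[ 0.58074002 -0.18726352  0.146     ] 0.12127858247138834
[ 0.54859657 -0.30075436  0.146     ] 0.1179549639075514
[ 0.42942616 -0.26592367  0.146     ] 0.12415620549199993
[ 0.46477211 -0.15176788  0.146     ] 0.11950263762462635
pad [ 0.46408929 -0.21350414  0.146     ]
-0.2759967452048528 -0.29061705319548786
pad from lid centre [ 0.46555799 -0.214687    0.146     ]
[[-0.     0.284 -0.959]
 [ 0.002 -0.959 -0.284]
 [-1.    -0.002 -0.   ]]
```

View pics/ov.png

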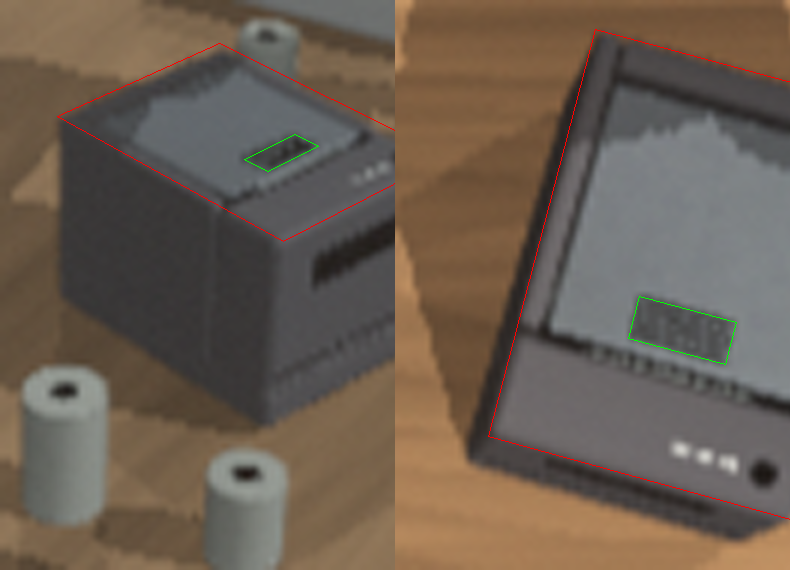

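The model fits both views, with the pad at about (0.465, -0.214) and yaw -0.283. Next I move above the pad with the jaws shut and the roll aligned to the printer.

{"api": "apply_moves", "payload": {
  "series": [
    {"jaw": 1, "linear": [-0.1, 0, 0], "roll": 0},
    {"jaw": 1, "linear": [-0.1, -0.1, -0.15], "roll": 0.3},
    {"jaw": 1, "linear": [-0.1, -0.15, -0.22], "roll": 0.5},
    {"jaw": 1, "linear": [-0.1, -0.2, -0.3], "roll": 0.8},
    {"jaw": 1, "linear": [-0.1, -0.25, -0.37], "roll": 1},
    {"jaw": 1, "linear": [-0.1, -0.3, -0.44], "roll": 1},
    {"jaw": 1, "linear": [-0.1, -0.35, -0.52], "roll": 1},
    {"jaw": 1, "linear": [-0.1, -0.4, -0.59], "roll": 1},
    {"jaw": 1, "linear": [-0.1, -0.437, -0.642], "roll": 1},
    {"jaw": 1, "linear": [-0.1, -0.437, -0.642], "roll": 1},
    {"jaw": 1, "linear": [-0.1, -0.437, -0.642], "roll": 1},
    {"jaw": 1, "linear": [-0.1, -0.437, -0.642], "roll": 1},
    {"jaw": 1, "linear": [-0.1, -0.437, -0.642], "roll": 1},
    {"jaw": 1, "linear": [-0.1, -0.437, -0.642], "roll": 1}
  ]
}}

```text
t: 1.85
tool_pos: [0.4649, -0.2148, 0.2782]
orientation: [-2.095, 0.248, 2.096]
force: [0.9, 0.5, 0.5]
opening: 0.0003
```

{"api": "apply_moves", "payload": {
  "series": [
    {"jaw": 1, "linear": [0.08, 0, 0], "roll": 0},
    {"jaw": 1, "linear": [0.15, 0, 0], "roll": 0},
    {"jaw": 1, "linear": [0.19, 0, 0], "roll": 0},
    {"jaw": 1, "linear": [0.19, 0, 0], "roll": 0},
    {"jaw": 1, "linear": [0.19, 0, 0], "roll": 0}
  ]
}}

```text
t: 2.48
tool_pos: [0.4654, -0.215, 0.1657]
orientation: [-2.096, 0.249, 2.094]
force: [1.2, -0.9, 0.6]
opening: 0.0005
```

```bash
python3 - <<'E'
from h import *
from plant import *
from scipy.spatial.transform import Rotation as Ro
out=[]
for n,(x0,y0) in dict(side=(285,130),top=(308,170)).items():
  out.append(cv2.resize(read_camera(n)['pixels'][y0:y0+120,x0:x0+80],(400,600),interpolation=cv2.INTER_CUBIC))
cv2.imwrite('pics/near.png',np.hstack(out))
s=read_state();print(s['tool_pos'],s['force'],Ro.from_rotvec(s['orientation']).as_matrix().round(3))
E
```

```text
[ 0.46584038 -0.2152461   0.16618456] [0.39180145 0.11902835 0.27329919] [[ 0.002 -0.235 -0.972]
 [-0.    -0.972  0.235]
 [-1.    -0.001 -0.002]]
```

View pics/near.png

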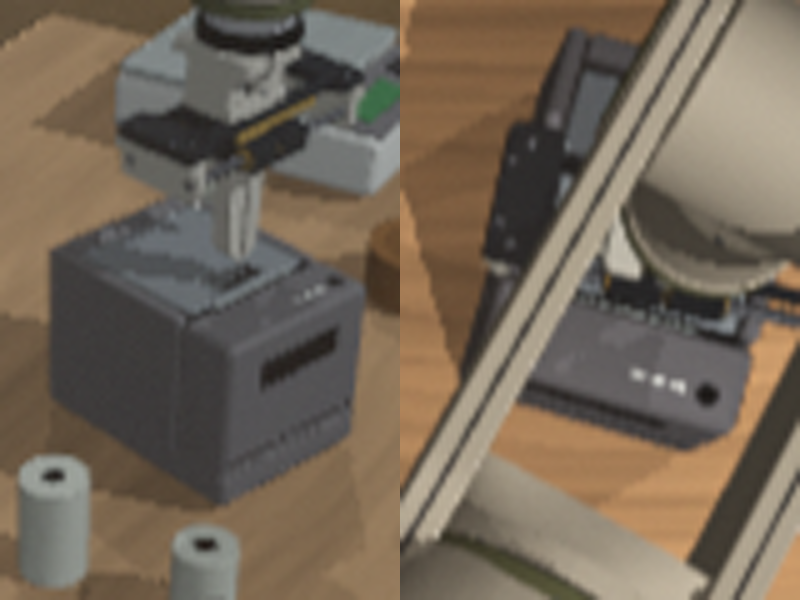

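The side view shows the shut fingertips at about (235,255), right over the ribbed pad, and the lid still shut. I'll press gently now.

{"api": "apply_moves", "payload": {
  "series": [
    {"jaw": 1, "linear": [0.015, 0, 0], "roll": 0},
    {"jaw": 1, "linear": [0.025, 0, 0], "roll": 0},
    {"jaw": 1, "linear": [0.033, 0, 0], "roll": 0},
    {"jaw": 1, "linear": [0.036, 0, 0], "roll": 0},
    {"jaw": 1, "linear": [0.038, 0, 0], "roll": 0},
    {"jaw": 1, "linear": [0.038, 0, 0], "roll": 0}
  ]
}}

```text
t: 3.32
tool_pos: [0.4658, -0.2152, 0.1434]
orientation: [-2.098, 0.249, 2.093]
force: [-2.1, 0.5, 2.7]
opening: 0.0002
```

{"api": "apply_moves", "payload": {
  "series": [
    {"jaw": 1, "linear": [0.002, 0, 0], "roll": 0},
    {"jaw": 1, "linear": [0.004, 0, 0], "roll": 0},
    {"jaw": 1, "linear": [0.005, 0, 0], "roll": 0},
    {"jaw": 1, "linear": [0.005, 0, 0], "roll": 0}
  ]
}}

```text
t: 3.82
tool_pos: [0.4659, -0.2153, 0.1418]
orientation: [-2.098, 0.249, 2.093]
force: [-7.5, 2.9, 12.4]
opening: 0.0005
```

It has bottomed: 12 N at about 4.2 mm below flush. Now straight up, then away.

{"api": "apply_moves", "payload": {
  "series": [
    {"jaw": 1, "linear": [-0.1, 0, 0], "roll": 0},
    {"jaw": 1, "linear": [-0.2, 0, 0], "roll": 0},
    {"jaw": 1, "linear": [-0.3, 0, 0], "roll": 0},
    {"jaw": 1, "linear": [-0.4, 0, 0], "roll": 0},
    {"jaw": 1, "linear": [-0.4, 0, 0.06], "roll": 0},
    {"jaw": 1, "linear": [-0.4, 0, 0.12], "roll": 0},
    {"jaw": 1, "linear": [-0.4, 0, 0.15], "roll": 0},
    {"jaw": 1, "linear": [-0.4, 0, 0.15], "roll": 0},
    {"jaw": 1, "linear": [-0.4, 0, 0.15], "roll": 0},
    {"jaw": 1, "linear": [-0.4, 0, 0.15], "roll": 0}
  ]
}}

```text
t: 5.08
tool_pos: [0.3784, -0.1942, 0.3812]
orientation: [-2.098, 0.249, 2.094]
force: [-0.2, -0.8, 0.6]
opening: 0.0006
```

```bash
python3 - <<'E'
from h import *
from plant import *
cv2.imwrite('pics/after.png',cv2.resize(read_camera('side')['pixels'][120:345,150:450],(800,600),interpolation=cv2.INTER_CUBIC))
E
```

```text
(no output)
```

View pics/after.png

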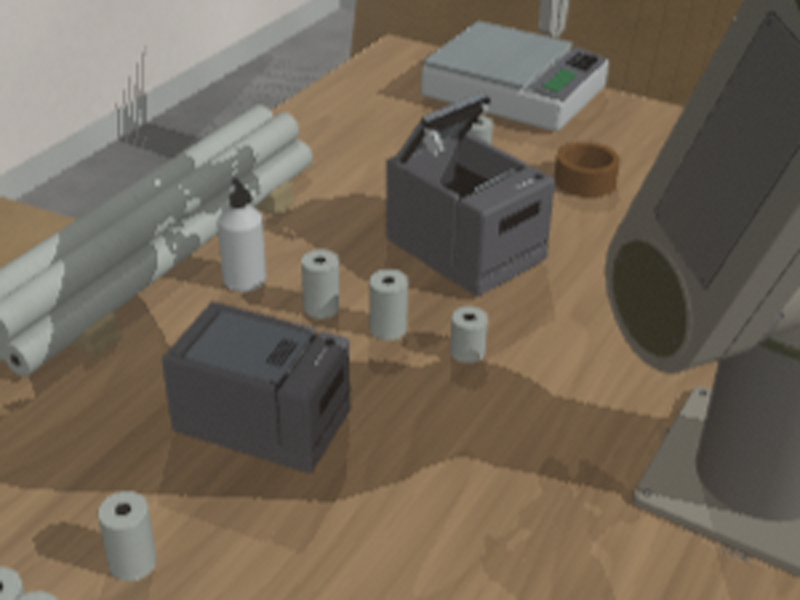

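The lid is swinging up: its front edge is near (480,102). The narrow printer is shut and the rolls look undisturbed. I'll hold clear for about 2.5 s.

{"api": "apply_moves", "payload": {
  "series": [
    {"jaw": 1, "linear": [0, 0, 0], "roll": 0},
    {"jaw": 1, "linear": [0, 0, 0], "roll": 0},
    {"jaw": 1, "linear": [0, 0, 0], "roll": 0},
    {"jaw": 1, "linear": [0, 0, 0], "roll": 0},
    {"jaw": 1, "linear": [0, 0, 0], "roll": 0},
    {"jaw": 1, "linear": [0, 0, 0], "roll": 0},
    {"jaw": 1, "linear": [0, 0, 0], "roll": 0},
    {"jaw": 1, "linear": [0, 0, 0], "roll": 0},
    {"jaw": 1, "linear": [0, 0, 0], "roll": 0},
    {"jaw": 1, "linear": [0, 0, 0], "roll": 0},
    {"jaw": 1, "linear": [0, 0, 0], "roll": 0},
    {"jaw": 1, "linear": [0, 0, 0], "roll": 0},
    {"jaw": 1, "linear": [0, 0, 0], "roll": 0},
    {"jaw": 1, "linear": [0, 0, 0], "roll": 0},
    {"jaw": 1, "linear": [0, 0, 0], "roll": 0},
    {"jaw": 1, "linear": [0, 0, 0], "roll": 0},
    {"jaw": 1, "linear": [0, 0, 0], "roll": 0},
    {"jaw": 1, "linear": [0, 0, 0], "roll": 0},
    {"jaw": 1, "linear": [0, 0, 0], "roll": 0},
    {"jaw": 1, "linear": [0, 0, 0], "roll": 0}
  ]
}}

```text
t: 7.62
tool_pos: [0.3783, -0.1942, 0.3812]
orientation: [-2.098, 0.249, 2.094]
force: [-0.1, 0.9, -0.5]
opening: 0.0005
```

```bash
python3 - <<'E'
from h import *
from plant import *
c=read_camera('side');x0,y0=270,140
I=cv2.resize(c['pixels'][y0:y0+100,x0:x0+100],(600,600),interpolation=cv2.INTER_CUBIC)
y=-.283;ex=np.array([np.cos(y),np.sin(y),0]);ey=np.array([-ex[1],ex[0],0]);pad=np.array([.4648,-.2141,.146])
e=[pad-ex*.017+ex*.082+[0,0,.086]+ey*b for b in(-.059,.059)]
cv2.polylines(I,[((proj(c,e)-[x0,y0]+.5)*6).astype(int)],False,(0,0,255),1)
cv2.imwrite('pics/final.png',I)
s=read_state();print(s['t'],s['force'])
E
```

```text
7.675 [0.0794872  0.25072066 0.4735975 ]
```

View pics/final.png

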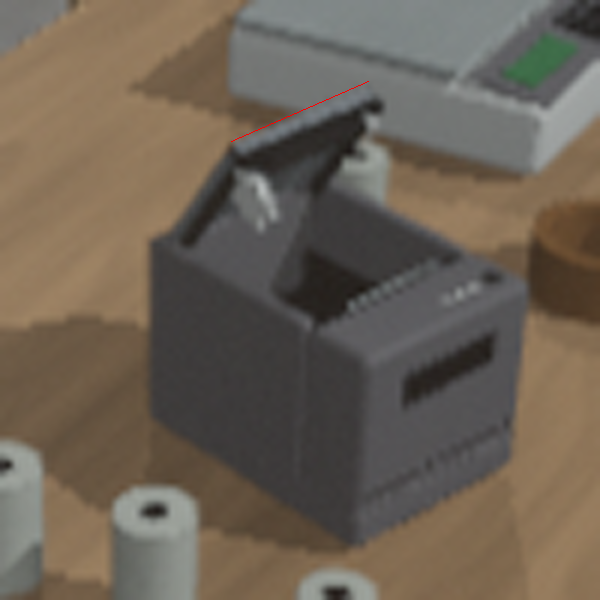

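The lid's upper front edge, from about (232,145) to (375,95), lies within 1–2 image pixels of the predicted fully open line. The lid is up, so I'm handing in.

```bash
python3 -c "
from plant import *
print(close_job())"
```

```text
the job is handed in; nothing more can be done
None
```

The wide printer's lid is open and stayed up, and the job is handed in at about 7.7 s of the 35 s; it returned no verdict.

- **Press:** The wide printer is the right-hand one in the top view. I pressed its ribbed pad once with the shut fingertips. At the bottom the pad was about 4.2 mm below flush, with 12 N upward and up to about 8 N sideways on the tool. The bottoming is inferred from that depth and force, since the lid angle is not in the state.
- **Lid open:** I lifted straight up, then moved towards the robot, and stayed clear for about 2.5 s. In the last side picture the lid's front edge lies within 1–2 pixels of the predicted fully open line, and the force on the tool was only noise, about 0.5 N.
- **Other objects:** A side picture taken just after the retreat showed the narrow printer shut and the rolls, tape and bottle standing where they had been. That was judged by eye, not measured. The second short roll, partly hidden behind the open lid, was seen only in part. No check failed or disagreed.

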